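# Take the muffin half out of the toaster with the tongs

## Robot

A 6-joint arm with a two-finger parallel gripper is mounted at the origin on a cart in front of the work surface, level with it; the furniture and walls round the work are solid. World frame = base frame: x ahead of the robot, y to its left, z up, the work surface at z = 0. Lengths are in m, angles in rad, forces in N, time in s.
With the tool pointing down it reaches from about 0.375 to 0.9 m from the base axis. Payload 3.1 kg.
Tool frame: the origin (TCP) lies between the finger pads; the fingertips stand 22 mm ahead of it and the grasp point (between the pads) lies 3 mm ahead of it; z points along the fingers, y is the line along which they close (so a half turn about z gives the same grasp; the last joint's range is limited). The gripper opens to 87 mm and grips with 3 to 60 N. Pads are 19 mm wide; open, the fingers measure 117 mm over their backs; the gripper's body (75 mm by 190 mm) begins 51 mm behind the grasp point.
Start: joints at [1.095, 0.527, 1.433, -0, 1.181, -0.178], TCP at [0.183, 0.597, 0.245] pointing down, gripper open.
Joint ranges: [-3.08, 3.08], [-0.75, 2.2], [0.22, 2.44], [-1.43, 4.57], [0, 2.65], [-2.85, 2.85]. Speed limits (rad/s): [2.79, 2.79, 3.14, 3.14, 3.14, 3.14].

## Interface

Orientations are given as a unit quaternion [x, y, z, w].
In Python, from rig import robot gives the robot as it stands.
- The arm moves only by the tool move_arm, never from a script. Its argument "series" is text: rows parted by semicolons, each of 6 numbers parted by spaces: the shift along the tool's x, y, z in mm, then the turn, a rotation vector about the tool's x, y, z in degrees. In form: dx dy dz ax ay az; .... A call has 1 to 8 rows; each row is the pose to reach, as a shift and turn from the pose commanded when the call began, along the tool's axes at that moment; what a row does not reach only later rows make up. A row lasts 1/12 s, in which the tool goes at most 41.7 mm and 7.16 degrees, less where a joint would pass 70% of its speed; a pose out of reach is approached as far as the arm can. A call with a gripper value outside its range is refused whole. "jaw" is the opening, from 0 (shut) to 1 (fully open), set as the call begins (left out, the last holds). The fingers move at their own pace and stop on an object; "newtons" is the grip in N (left out, the last holds). Time passes only in rows, so rows that repeat a pose let the fingers close. It gives the time, the measured TCP pose, the force, the opening and the grip force at its end, in the units of the state.
- robot.get_obs(): the state, without advancing time (a new reading comes with each control period).
- robot.camera(name): name is "scene" or "top" or "wrist"; returns a dict with "img" (400x640x3 uint8, red, green, blue), "mtx" (3x3 intrinsics, pixels), "distortion" ([k1, k2, p1, p2, k3] as OpenCV has them; the pictures are not rectified), "world_to_cam" (4x4, takes a point from world to camera coordinates). Camera axes: x right, y down, z forward; pixel columns grow to the right and rows downward; lengths in m; the calibration is good to about 2 mm. A picture is of the moment at which its call begins. There is no depth.
- robot.hand_in(): hands the job in; it is judged then, once.
Trained networks look in a picture, given as the dict that the camera call returned (one of the last four; its "shot" number tells which), for a name from the list of things; names that differ only in an ending like _2 or _b are one class to them, and where a whole thing is asked for, a point or a joint stands for the part that bears it (a point fixed in the world has none). Each returns a list of dicts, best first, with "p" (0 to 1); they miss things now and then, are a little off and sometimes report something else, mostly with a low value. They report only what shows in the picture. A call takes as long as a camera call.
- robot.search_frame(picture, thing): "xyz" ([x, y, z] in m, in world coordinates, good to about 4 mm: the middle of the surface that is visible of it).
- robot.tip_of(picture, thing): "xyz" ([x, y, z] in m, in world coordinates, good to about 4 mm: a listed point, or the origin of a listed thing).
The state is a dict: "time": time; "q": joint angles; "joint_velocities": joint speeds; "joint_torque": joint torques, N m; "position": TCP position; "tool_rot": TCP orientation; "ft_force": force on the tool from outside, world axes, zero at the start; "moment": the same for the moment, N m; "grip_width": finger opening in m; "grip_force": force on a finger pad.
Only numpy, scipy, OpenCV 4.12 (cv2) and the standard library are available. Lean on these libraries where they do the work, as an engineer would, in place of code of your own. Each camera call takes 0.05 s, during which the arm holds its last target. There are 200 camera calls.

## Task

The toasted muffin half has popped up in the toaster, but it is too hot to take by hand: pick up the kitchen tongs, close them on the muffin half, draw it up out of its slot and carry it over the plate. Finish while still holding it in the tongs there, steady and a hand's width above the middle of the plate, so that the crumbs fall on it. Touch the muffin with nothing but the tongs, leave the slice of toast standing in the other slot, and do not push about the mug, the tub, the fork or the plate.

Things in the scene. Friction and masses are not known exactly. Their poses are not given: they have to be found in the camera images.
- toaster: two-slot pop-up toaster, steel with black plastic ends, fixed; 166 wide (x), 224 long (y), 176 high. Origin: on the worktop under the middle of the slots. The slots run along its y axis, centred at x = +32 and -32 mm, each 24 wide, 136 long, open at the top (z = 175 mm). End without controls at y = -97 mm; control end with the lever reaches y = +151 mm. The bread carriage is up.
- muffin: half of a round toasted muffin: a disc, 80 mm diameter, 18 thick, about 50 g, standing on edge in one of the slots (either), at the slot's middle. Origin: centre of the disc; x axis: the disc's axis, across the slot; z up. Its centre is 169 mm above the worktop, so its uppermost 34 mm stand out of the toaster; up to 3 mm of play across the slot.
- toast: square slice of toast with a rounded top, 92 wide along the slot, 95 high, 15 thick, about 35 g, standing in the other slot. Origin: middle of its lower edge, 133 mm above the worktop; its top is at 228 mm. To be left there.
- tongs: steel kitchen tongs, 230 mm long, 120 g, lying on edge so that they open and close level. Origin: on the worktop midway between the two black rubber sleeves, the place to grip, near the centre of mass; x axis: middle line of the open tongs, towards the tips; z up. Sleeves x = -43 to +43 mm, 24 high (z 0 to 24), flat outside, 60 mm wide over both when open. Pivot x = -95, loop end x = -116 mm.
- tongs_tips (a point): point midway between the two tips of the open tongs, 105 mm ahead of the tongs' origin (tip ends at 118 mm) and 12 mm above their underside. Tip plates 26 mm long, 18 high; open, they stand 59 mm apart inside, 71 outside. Rides on one arm, so it shifts sideways by up to 27 mm as the tongs close.
- tongs_arm (a joint): angle (rad) by which the tongs are closed: 0 = sprung open, 0.20 = on the muffin, 0.276 = stop. Squeezing the sleeves at the origin closes both tips evenly, 2.1 mm per mm: 52 mm over the sleeves leaves a tip gap of 41, 41 mm leaves 18, 34 mm leaves 3. The spring takes 4 N there at first, 7 to 8 N closed; about half of any further squeeze presses on the item. Let go, they spring open.
- plate: round white plate, 170 mm diameter, 18 high, on the worktop. Origin: centre of its underside.
- mug: green and white mug, 107 mm high, a bystander. Origin: centre of its underside.
- spread_tub: small white tub with a blue lid, 61 mm diameter, 59 high, a bystander. Origin: centre of its underside.
- fork: fork with a blue handle, 203 mm long, lying beside the plate, a bystander. Origin: middle of its underside.

How it is judged:
On the way, in this order (a step that is already met when the one before it is completed fails the run):
1. the gripper has picked up the tongs, clear of the worktop (height (world z) of tongs above 0.04 m and contact force between the fingers and tongs above 1 N), for 0.2 s.
2. the tongs have drawn the muffin half right out of its slot (height (world z) of muffin above 0.215 m and contact force between tongs and muffin above 0.4 N and contact force between muffin and toaster below 0.05 N), for 0.2 s.
At the end, for the whole second after the job is handed in: The gripper still holds the tongs, and the tongs alone hold the muffin half, at rest (under 3 cm/s), its centre within 5 cm of the plate's middle seen from above and 10 to 30 cm above the worktop, with neither muffin nor tongs touching the plate; the toast still stands in its slot (horizontal distance between muffin and plate below 0.05 m and height (world z) of muffin between 0.1 and 0.3 m and contact force between tongs and muffin above 0.4 N and contact force between the fingers and tongs above 1 N and contact force between each of muffin, tongs and plate below 0.05 N and linear speed of muffin below 0.03 m/s and horizontal distance between toast and toaster below 0.06 m and height (world z) of toast between 0.115 and 0.15 m and angle between toast's own z axis and vertical below 0.35 rad); the arm keeps its last pose, push and grip.
It fails at once if the gripper or arm touches the muffin half (contact force between any of the fingers, the arm and muffin above 0.2 N).
It fails at once if the muffin half is dropped (height (world z) of muffin below 0.07 m).
It fails at once if the toast is pulled out or knocked over (distance of toast from where it was at the start of the episode above 0.03 m or angle between toast's own z axis and vertical above 0.4 rad).
It fails at once if the plate is pushed about (distance of plate from where it was at the start of the episode above 0.05 m).
It fails at once if the mug, the tub or the fork is pushed about (distance of any of mug, spread_tub, fork from where it was at the start of the episode above 0.05 m).
It also fails if it takes over 48 s, if anything falls off the work surface, if the arm or the gripper's body presses on something with over 40 N, if the wrist force passes 120 N, or if a joint passes its speed limit or range.

## Working session

There is one attempt and no reset: what is moved stays moved. The work goes in short steps, Python scripts to look and compute and a tool call to move; the robot and the scene stay as the last step left them, time stands still between calls to the robot, and variables do not carry over. Pictures are saved under pics/ and viewed, at most 10 in all, crops included, and the job is handed in when it is done.

Besides the shell and the picture viewer there is one more tool, called after "Emit:" as a command line: name --argument value ..., lists and objects as JSON in quotes. move_arm: Moves the arm, as the interface text tells. Its arguments: {"type":"object","properties":{"series":{"type":"string"},"jaw":{"type":"number"},"newtons":{"type":"number"}},"required":["series"]}

```bash
mkdir -p pics; ls; cat > h.py <<'E'
import numpy as np,cv2
from rig import robot
from scipy.spatial.transform import Rotation as R
def save(c,n): cv2.imwrite('pics/'+n,c['img'][:,:,::-1])
def rel(p,o=None):
    o=o or robot.get_obs()
    return R.from_quat(o['tool_rot']).inv().apply(np.array(p)-o['position'])*1000
def proj(c,P):
    T=np.array(c['world_to_cam']);r=cv2.Rodrigues(T[:3,:3])[0]
    return cv2.projectPoints(np.array(P,float).reshape(-1,3),r,T[:3,3],np.array(c['mtx']),np.array(c['distortion'],float))[0][:,0]
def ray(c,uv,z):
    u=cv2.undistortPoints(np.array([[uv]],float),np.array(c['mtx']),np.array(c['distortion'],float))[0,0]
    T=np.array(c['world_to_cam']);A=T[:3,:3].T;o=-A@T[:3,3];d=A@np.r_[u,1]
    return o+d*(z-o[2])/d[2]
E
python3 - <<'E'
from h import *
np.set_printoptions(precision=3,suppress=True)
o=robot.get_obs();print(o['time'],o['position'],R.from_quat(o['tool_rot']).as_matrix())
for n in('top','scene'):
    c=robot.camera(n);save(c,n+'0.png')
    for t in('toaster','muffin','toast','tongs','tongs_tips','plate','mug','spread_tub','fork'):
        r=robot.tip_of(c,t);print(n,t,[(x['p'],np.round(x['xyz'],3)) for x in r[:2]])
E
```

```text
pics
0.0 [0.183 0.597 0.244] [[-0.956  0.293 -0.001]
 [ 0.293  0.956 -0.002]
 [ 0.    -0.002 -1.   ]]
top toaster [(0.66, array([ 0.479,  0.245, -0.001]))]
top muffin [(0.6, array([0.512, 0.25 , 0.166]))]
top toast [(0.86, array([0.447, 0.251, 0.131]))]
top tongs [(0.86, array([ 0.429, -0.058,  0.007]))]
top tongs_tips [(0.52, array([0.449, 0.045, 0.011])), (0.43, array([ 0.64 , -0.196,  0.004]))]
top plate [(0.66, array([ 0.545, -0.319, -0.004]))]
top mug [(0.94, array([ 0.659, -0.049, -0.002])), (0.24, array([ 0.442, -0.481,  0.001]))]
top spread_tub [(0.65, array([ 0.642, -0.198,  0.003]))]
top fork [(0.72, array([ 0.443, -0.481,  0.001]))]
scene toaster [(0.76, array([0.485, 0.242, 0.005]))]
scene muffin [(0.8, array([0.52 , 0.246, 0.168])), (0.23, array([ 0.544, -0.327, -0.003]))]
scene toast [(0.58, array([0.45 , 0.246, 0.13 ]))]
scene tongs [(0.82, array([ 0.433, -0.062, -0.003]))]
scene tongs_tips [(0.85, array([0.449, 0.046, 0.01 ]))]
scene plate [(0.79, array([ 0.545, -0.328,  0.001]))]
scene mug [(0.59, array([ 0.661, -0.051, -0.005]))]
scene spread_tub [(0.62, array([ 0.639, -0.2  , -0.003])), (0.22, array([0.45 , 0.045, 0.009]))]
scene fork [(0.51, array([ 0.443, -0.484,  0.004]))]
```

View pics/top0.png

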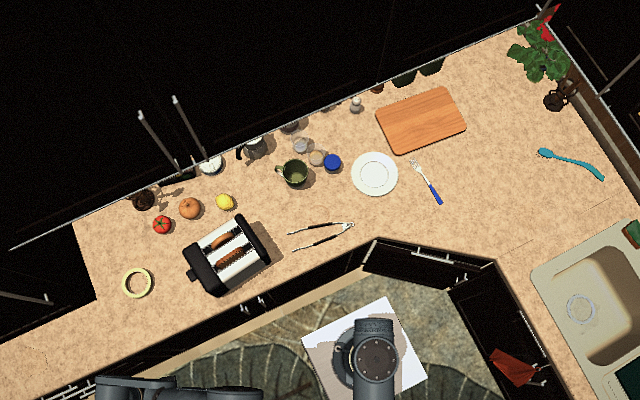

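View pics/scene0.png

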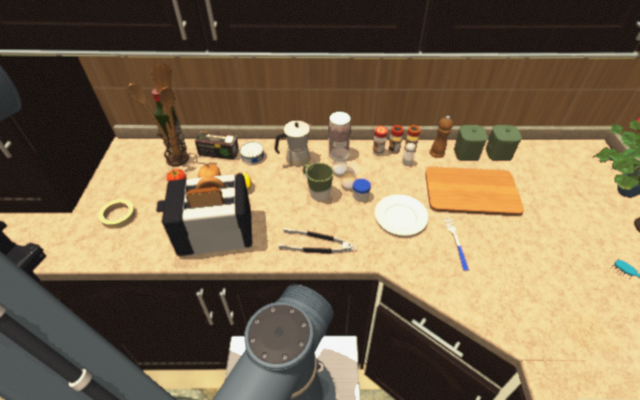

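The top view shows the toaster at about (228,255), with the muffin at (225,240) and the toast at (232,258). The tongs are near (320,235), and the plate is at (375,173). The scene view agrees with this, and so do the networks. The tongs point along +y, in line with the slots, so I'll go above them.

Emit:
move_arm --series "-34 -21 -10 0 0 7; -68 -42 -20 0 0 14; -102 -63 -30 0 0 21; -136 -84 -40 0 0 28; -170 -105 -50 0 0 35; -204 -126 -60 0 0 42; -238 -147 -70 0 0 49; -272 -168 -80 0 0 56" --jaw 1 --newtons 15

```text
time: 1.67
position: [0.395, 0.3555, 0.3253]
tool_rot: [0.598, 0.802, 0.0, 0.0]
ft_force: [-0.0, 0.6, -0.0]
grip_width: 0.0871
grip_force: 0.0
```

```bash
python3 - <<'E'
from h import *
o=robot.get_obs();print(o['time'],o['q'],o['position'],R.from_quat(o['tool_rot']).as_euler('ZYX',degrees=True))
print(rel([.431,-.06,.2]))
E
```

```text
1.6667 [5.22317414e-01 3.10148558e-01 1.56257583e+00 7.06180777e-05
 1.26837275e+00 2.32546335e-01] [0.39497686 0.35546485 0.3252683 ] [ 1.06601458e+02 -1.03018946e-02  1.79973264e+02]
[-408.46110831  -84.24048935  125.15556505]
```

Emit:
move_arm --series "-40 -8 0 0 0 4; -80 -16 0 0 0 8; -120 -24 0 0 0 12; -160 -32 0 0 0 16; -200 -40 0 0 0 20; -240 -48 0 0 0 24; -280 -56 0 0 0 27; -320 -64 0 0 0 27"

```text
time: 2.33
position: [0.4259, 0.0304, 0.3249]
tool_rot: [0.767, 0.642, 0.0, 0.0]
ft_force: [1.0, 0.1, -0.1]
grip_width: 0.0868
grip_force: 0.0
```

Emit:
move_arm --series "-35 0 20 0 0 0; -70 0 40 0 0 0; -87 0 75 0 0 0; -87 0 75 0 0 0; -87 0 75 0 0 0"

```text
time: 2.75
position: [0.4098, -0.0536, 0.2486]
tool_rot: [0.767, 0.641, -0.001, -0.002]
ft_force: [0.5, 0.4, 0.3]
grip_width: 0.0873
grip_force: 0.0
```

```bash
python3 - <<'E'
from h import *
np.set_printoptions(precision=4,suppress=True)
o=robot.get_obs();print(o['time'],o['q'],o['position'],R.from_quat(o['tool_rot']).as_euler('ZYX',degrees=True))
c=robot.camera('wrist');save(c,'w1.png')
for t in('tongs','tongs_tips'):
    r=robot.tip_of(c,t);print(t,[(x['p'],np.round(x['xyz'],4)) for x in r[:2]])
print(proj(c,[[.431,-.06,.0],[.449,.0455,.012]]))
E
```

```text
2.75 [-0.4024  0.2374  1.9266  0.0006  0.9817 -0.224 ] [ 0.4098 -0.0536  0.2486] [  79.761    -0.0809 -179.7739]
tongs []
tongs_tips []
[[333.5838 179.3223]
 [334.2793  91.5801]]
```

View pics/w1.png

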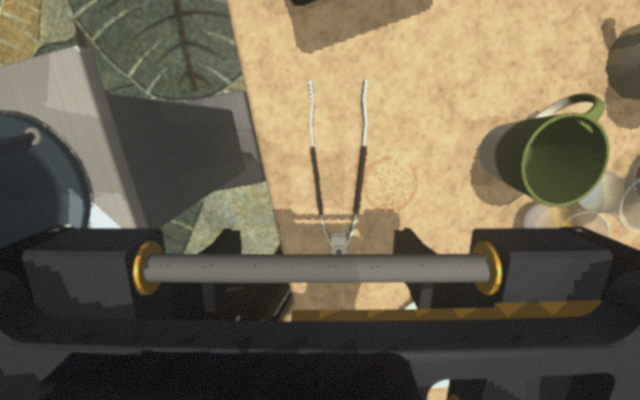

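The wrist view shows the tongs upright in the picture. The tips are at (310,80) and (365,80), the sleeves at about (316,180) and (361,180), and the pivot at (338,245).

```bash
python3 - <<'E'
from h import *
np.set_printoptions(precision=4,suppress=True)
c=robot.camera('wrist')
g=c['img'].astype(int)
for v in (100,150,165,180,195,210): 
    s=g[v,295:385].sum(1); print(v,np.where(s<250)[0]+295)
P=[ray(c,p,z) for p,z in(((310,82),.02),((365,82),.02),((338,245),.02),((316,180),.024),((361,180),.024),((315,147),.024),((364,147),.024))]
print(np.array(P))
t=(P[0]+P[1])/2;d=t-P[2];print('mid tips',t,'yaw',np.degrees(np.arctan2(d[1],d[0])),np.linalg.norm(d))
u=d/np.linalg.norm(d); print('origin',P[2]+.095*u, t-.116*u)
E
```

```text
100 []
150 [309 310 358 359 360 361]
165 [311 312 356 357 358 359 360]
180 [312 313 314 315 354 355 356 357 358]
195 [314 315 316 353 354 355 356]
210 [316 317 318 351 352 353 354]
[[ 0.4261  0.0606  0.02  ]
 [ 0.4884  0.0497  0.02  ]
 [ 0.4261 -0.1436  0.02  ]
 [ 0.413  -0.0526  0.024 ]
 [ 0.4672 -0.0622  0.024 ]
 [ 0.4188 -0.0131  0.024 ]
 [ 0.4764 -0.0232  0.024 ]]
mid tips [0.4573 0.0551 0.02  ] yaw 81.0835390595859 0.20114382805210262
origin [ 0.4408 -0.0497  0.02  ] [ 0.4393 -0.0594  0.02  ]
```

```bash
python3 - <<'E'
from h import *
np.set_printoptions(precision=4,suppress=True)
o=robot.get_obs();print(o['time'],o['position'],R.from_quat(o['tool_rot']).as_euler('ZYX',degrees=True))
c=robot.camera('wrist');save(c,'w2.png')
g=c['img'].astype(int).sum(2)
M=[]
for v in range(140,222,4):
    x=np.where(g[v,300:375]<230)[0]+300
    if len(x): 
        a,b=x.min(),x.max(); A,B=ray(c,(a,v),.02),ray(c,(b+1,v),.02); M.append((A+B)/2); print(v,a,b,M[-1],np.linalg.norm(A-B))
E
```

```text
2.95 [ 0.412  -0.0527  0.251 ] [ 80.04     0.0253 179.8109]
148 358 359 [ 0.4709 -0.0237  0.02  ] 0.002418692371651755
152 309 361 [ 0.4422 -0.0235  0.02  ] 0.06415610134379544
156 309 360 [ 0.4409 -0.0282  0.02  ] 0.06314073588078602
160 310 360 [ 0.4407 -0.0331  0.02  ] 0.06212455709250587
164 311 360 [ 0.4405 -0.038   0.02  ] 0.061102893026599214
168 311 359 [ 0.4391 -0.0428  0.02  ] 0.06007113800776328
172 312 358 [ 0.4384 -0.0477  0.02  ] 0.057805361048013724
176 312 358 [ 0.4376 -0.0526  0.02  ] 0.05799500105504042
180 313 357 [ 0.4368 -0.0575  0.02  ] 0.05570950292287121
184 313 357 [ 0.436  -0.0625  0.02  ] 0.0558952773403348
188 314 356 [ 0.4352 -0.0675  0.02  ] 0.053589422750458394
192 314 356 [ 0.4343 -0.0726  0.02  ] 0.053771070126044734
196 314 355 [ 0.4329 -0.0776  0.02  ] 0.05269754221352979
200 315 355 [ 0.4327 -0.0828  0.02  ] 0.051621452742637824
204 315 354 [ 0.4313 -0.0878  0.02  ] 0.050534929699495704
208 316 354 [ 0.431  -0.0931  0.02  ] 0.04944546638389575
212 317 353 [ 0.4302 -0.0984  0.02  ] 0.04707452370672411
```

```bash
python3 -c "
import cv2;i=cv2.imread('pics/w2.png')[60:270,260:420];cv2.imwrite('pics/w2c.png',cv2.resize(i,None,fx=2.8,fy=2.8,interpolation=cv2.INTER_CUBIC))"
```

```text
(no output)
```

View pics/w2c.png

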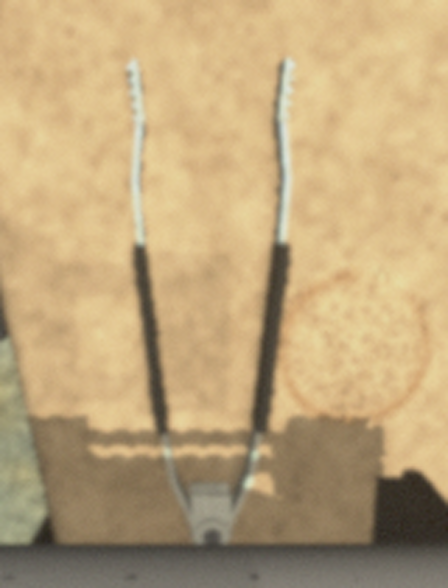

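The crop shows the sleeves spanning picture rows 146 to 214, which puts the origin near (0.435, -0.059) with a yaw of about 80.8°. Going down now.

Emit:
move_arm --series "-1 12 38 0 0 -0.8; -2 24 76 0 0 -0.8; -2 24 114 0 0 -0.8; -2 24 150 0 0 -0.8; -2 24 180 0 0 -0.8; -2 24 195 0 0 -0.8; -2 24 200 0 0 -0.8; -2 24 200 0 0 -0.8"

```text
time: 3.67
position: [0.4346, -0.0589, 0.0491]
tool_rot: [0.761, 0.648, -0.0, -0.0]
ft_force: [-0.5, -0.3, 0.3]
grip_width: 0.0872
grip_force: 0.0
```

Emit:
move_arm --series "0 0 0 0 0 0; 0 0 0 0 0 0"

```text
time: 3.83
position: [0.4354, -0.0596, 0.0509]
tool_rot: [0.762, 0.648, 0.001, 0.002]
ft_force: [-0.5, 0.0, 0.5]
grip_width: 0.0871
grip_force: 0.0
```

Emit:
move_arm --series "0 0 15 0 0 0; 0 0 25 0 0 0; 0 0 26 0 0 0; 0 0 26 0 0 0"

```text
time: 4.17
position: [0.4346, -0.0597, 0.0244]
tool_rot: [0.762, 0.648, 0.0, 0.001]
ft_force: [0.8, 0.6, -0.2]
grip_width: 0.087
grip_force: 0.0
```

Emit:
move_arm --series "0 0 0 0 0 0; 0 0 0 0 0 0; 0 0 0 0 0 0; 0 0 0 0 0 0; 0 0 0 0 0 0; 0 0 0 0 0 0" --jaw 0.62 --newtons 15

```text
time: 4.67
position: [0.4343, -0.0596, 0.0238]
tool_rot: [0.762, 0.648, 0.0, 0.0]
ft_force: [0.9, 0.2, 4.1]
grip_width: 0.0575
grip_force: 5.4
```

Emit:
move_arm --series "0 0 0 0 0 0; 0 0 -15 0 0 0; 0 0 -40 0 0 0; 0 0 -80 0 0 0; 0 0 -120 0 0 0; 0 0 -160 0 0 0; 0 0 -195 0 0 0; 0 0 -195 0 0 0"

```text
time: 5.33
position: [0.4376, -0.0607, 0.2243]
tool_rot: [0.762, 0.648, 0.003, 0.006]
ft_force: [1.1, -0.2, -2.1]
grip_width: 0.0541
grip_force: 4.7
```

Emit:
move_arm --series "0 0 0 0 0 0; 0 0 0 0 0 0; 0 0 0 0 0 0"

```text
time: 5.58
position: [0.4327, -0.059, 0.2169]
tool_rot: [0.762, 0.648, -0.001, -0.002]
ft_force: [-0.6, 0.4, -1.5]
grip_width: 0.054
grip_force: 4.7
```

```bash
python3 - <<'E'
from h import *
np.set_printoptions(precision=4,suppress=True)
o=robot.get_obs();print(o['time'],o['q'],o['position'],R.from_quat(o['tool_rot']).as_euler('ZYX',degrees=True))
c=robot.camera('wrist');save(c,'w3.png');s=robot.camera('scene');save(s,'s3.png')
for k in(c,s):
  for t in('tongs','tongs_tips','muffin','toast','toaster'):
    r=robot.tip_of(k,t);print(t,[(x['p'],np.round(x['xyz'],4)) for x in r[:1]])
E
```

```text
5.5833 [-0.3924  0.3219  1.9146 -0.      0.9096 -0.2307] [ 0.4327 -0.059   0.2169] [  80.734    -0.0567 -179.7508]
tongs []
tongs_tips []
muffin []
toast []
toaster []
tongs [(0.86, array([ 0.4339, -0.0595,  0.1889]))]
tongs_tips [(0.85, array([0.4542, 0.0467, 0.2055]))]
muffin [(0.51, array([0.5195, 0.2512, 0.1693]))]
toast [(0.5, array([0.447 , 0.2487, 0.1353]))]
toaster [(0.62, array([0.4826, 0.2418, 0.0018]))]
```

View pics/w3.png

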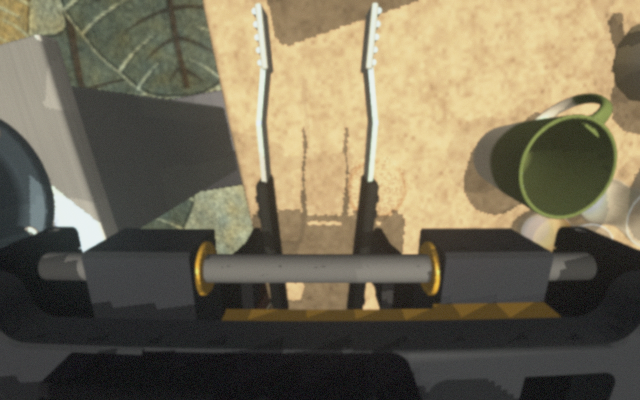

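The wrist view shows the tongs held, with tips at (262,5) and (375,5), roughly symmetric about the jaw. Next I need the toaster's yaw, so I'll project a model over a crop of the top view.

```bash
python3 - <<'E'
from h import *
c=robot.camera('top')
out=[]
for yaw in (0,8):
    im=np.ascontiguousarray(c['img'][:,:,::-1]); x0,y0,f=170,195,4
    im=cv2.resize(im[y0:y0+120,x0:x0+120],None,fx=3.2,fy=4 if 0 else 3.2,interpolation=cv2.INTER_CUBIC)
    a=np.radians(yaw);M=np.array([[np.cos(a),-np.sin(a)],[np.sin(a),np.cos(a)]])
    for s in(32,-32):
        q=np.array([[s-12,-68],[s+12,-68],[s+12,68],[s-12,68]])/1000
        P=np.c_[q@M.T+[.482,.248],np.full(4,.175)]
        u=((proj(c,P)-[x0,y0])*3.2).astype(int)
        cv2.polylines(im,[u],True,(0,255,0),1)
    out.append(im)
cv2.imwrite('pics/t4.png',np.hstack(out))
E
```

```text
(no output)
```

View pics/t4.png

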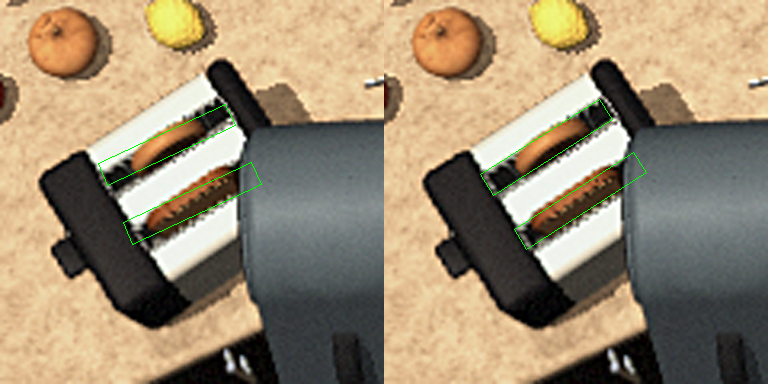

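```bash
python3 - <<'E'
from h import *
from scipy.optimize import differential_evolution
from scipy.ndimage import map_coordinates
c=robot.camera('top')
g=cv2.imread('pics/top0.png').min(2).astype(float)
def grid(xs,ys): return np.array([(x,y) for x in xs for y in ys])/1000.
Y=np.linspace(-66,66,45)
S=np.r_[grid(np.linspace(22,42,9),Y),grid(np.linspace(-42,-22,9),Y)]
W=np.r_[grid(np.linspace(-17,17,9),Y),grid(np.linspace(47,68,6),Y),grid(np.linspace(-68,-47,6),Y)]
E=np.r_[grid(np.linspace(-60,60,20),[-94,-90,-86])]
def samp(q,p):
    a=p[2];M=np.array([[np.cos(a),-np.sin(a)],[np.sin(a),np.cos(a)]])
    u=proj(c,np.c_[q@M.T+p[:2],np.full(len(q),.175)])
    return map_coordinates(g,[u[:,1],u[:,0]],order=1)
f=lambda p: samp(S,p).mean()+.3*samp(E,p).mean()-1.3*samp(W,p).mean()
r=differential_evolution(f,[(.455,.51),(.22,.275),(-.1,.3)],seed=1)
print(r.x,np.degrees(r.x[2]),r.fun)
p=r.x;a=p[2];print('muffin slot',p[0]+.032*np.cos(a),p[1]+.032*np.sin(a))
E
```

```text
[0.48292076 0.24396698 0.16233461] 9.301087977144858 -234.105108488194
muffin slot 0.5145000427400044 0.24913890460343913
```

Toaster yaw is about 8.5° and the muffin is at about (0.516, 0.249). I'll go to a pose in line with the slot, 90 mm short of the muffin.

Emit:
move_arm --series "22 15 -4 0 0 -3; 44 30 -4 0 0 -6; 66 45 -4 0 0 -9; 88 60 -4 0 0 -12; 110 76 -4 0 0 -15; 131 91 -4 0 0 -17.7; 131 91 -4 0 0 -17.7; 131 91 -4 0 0 -17.7"

```text
time: 6.95
position: [0.5456, 0.056, 0.2223]
tool_rot: [0.652, 0.758, -0.0, 0.0]
ft_force: [-1.0, 0.3, -1.4]
grip_width: 0.0542
grip_force: 4.7
```

Emit:
move_arm --series "0 0 0 0 0 0; 0 0 0 0 0 0; 0 0 0 0 0 0; 0 0 0 0 0 0; 0 0 0 0 0 0; 0 0 0 0 0 0"

```text
time: 7.45
position: [0.5449, 0.0547, 0.2227]
tool_rot: [0.653, 0.757, 0.0, 0.0]
ft_force: [0.7, 1.2, -2.0]
grip_width: 0.0544
grip_force: 4.7
```

```bash
python3 - <<'E'
from h import *
np.set_printoptions(precision=4,suppress=True)
o=robot.get_obs();print(o['time'],o['q'],o['position'],R.from_quat(o['tool_rot']).as_euler('ZYX',degrees=True))
c=robot.camera('wrist');save(c,'w5.png');s=robot.camera('scene');save(s,'s5.png')
for k in(c,s):
  for t in('tongs','tongs_tips','muffin','toast'):
    r=robot.tip_of(k,t);print(t,[(x['p'],np.round(x['xyz'],4)) for x in r[:1]])
E
```

```text
7.45 [-0.104   0.4516  1.6514 -0.      1.0385 -0.2505] [0.5449 0.0547 0.2227] [ 98.3932   0.0024 179.9964]
tongs []
tongs_tips []
muffin []
toast []
tongs [(0.68, array([0.5473, 0.0541, 0.1938]))]
tongs_tips [(0.71, array([0.5385, 0.1612, 0.2125]))]
muffin [(0.65, array([0.5196, 0.2492, 0.1701]))]
toast [(0.59, array([0.4487, 0.2471, 0.1339]))]
```

View pics/w5.png

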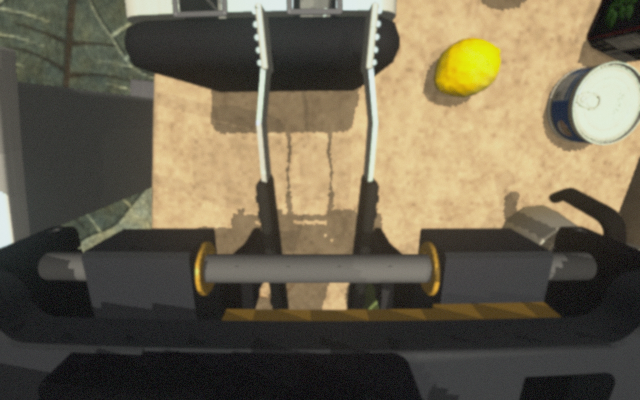

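The wrist view shows the muffin slot's near end at columns 289–340 (row 10), with the tongs' tips on either side at 262 and 375. The toaster edge is level in the picture.

```bash
python3 - <<'E'
from h import *
np.set_printoptions(precision=1,suppress=True)
c=robot.camera('wrist')
for p,z in(((289,10),.176),((340,10),.176),((175,10),.176),((225,10),.176),((135,13),.176),((395,13),.176),((262,40),.215),((373,40),.215)): 
    print(p,rel(ray(c,p,z)),np.round(ray(c,p,z),4))
g=c['img'][8].sum(1).astype(int);print(g[150:400:3])
E
```

```text
(289, 10) [130.2 -13.4  46.5] [0.5 0.2 0.2]
(340, 10) [130.1  14.8  46.5] [0.5 0.2 0.2]
(175, 10) [131.3 -77.2  46.5] [0.4 0.2 0.2]
(225, 10) [130.6 -49.   46.5] [0.5 0.2 0.2]
(135, 13) [ 130.5 -100.4   46.5] [0.4 0.2 0.2]
(395, 13) [128.9  45.4  46.5] [0.6 0.2 0.2]
(262, 40) [105.4 -22.4   7.5] [0.5 0.2 0.2]
(373, 40) [105.4  27.1   7.5] [0.6 0.2 0.2]
[662 661 664 658 663 665 668 621 357 431 216 151 165 147 142 164 153 158
 155 148 161 210 231 447 384 377 661 687 686 685 687 686 686 688 688 640
 685 533 622 693 692 697 694 697 694 661 382 469 242 182 363 448 432 431
 391 393 387 382 513 376 216 199 498 379 551 692 695 695 696 692 694 694
 689 584 540 677 655 686 659 646 633 567 513 560]
```

Emit:
move_arm --series "0 -1 6 0 0 0; 0 -1 12 0 0 0; 15 -1 12 0 0 0; 35 -1 12 0 0 0; 55 -1 12 0 0 0; 75 -1 12 0 0 0; 90 -1 13 0 0 0; 91 -1 15 0 0 0"

```text
time: 8.67
position: [0.5297, 0.1473, 0.2069]
tool_rot: [0.652, 0.758, 0.0, -0.001]
ft_force: [0.5, 0.5, -0.7]
grip_width: 0.054
grip_force: 4.7
```

Emit:
move_arm --series "0 0 0 0 0 0; 0 0 0 0 0 0; 0 0 0 0 0 0; 0 0 0 0 0 0"

```text
time: 9.0
position: [0.531, 0.1441, 0.2074]
tool_rot: [0.654, 0.757, -0.0, 0.0]
ft_force: [0.4, -0.8, -1.4]
grip_width: 0.0539
grip_force: 4.7
```

```bash
python3 - <<'E'
from h import *
np.set_printoptions(precision=4,suppress=True)
o=robot.get_obs();print(o['time'],o['position'],R.from_quat(o['tool_rot']).as_euler('ZYX',degrees=True))
c=robot.camera('wrist');s=robot.camera('scene')
r=robot.tip_of(s,'tongs_tips')[:1],robot.tip_of(s,'tongs')[:1],robot.tip_of(s,'muffin')[:1];print(r)
b=cv2.resize(s['img'][140:280,140:290],None,fx=3,fy=3,interpolation=cv2.INTER_CUBIC)
a=cv2.resize(c['img'][0:140,180:450],None,fx=1.25,fy=1.25)
k=np.zeros((420,800,3),np.uint8);k[:b.shape[0],:b.shape[1]]=b;k[:a.shape[0],455:455+a.shape[1]]=a
cv2.imwrite('pics/m6.png',k[:,:,::-1])
E
```

```text
9.0 [0.531  0.1441 0.2074] [  98.3707    0.0139 -179.998 ]
([{'xyz': [0.5235, 0.2478, 0.1997], 'p': 0.77}], [{'xyz': [0.5339, 0.1446, 0.1844], 'p': 0.55}], [{'xyz': [0.5182, 0.2484, 0.1698], 'p': 0.77}])
```

View pics/m6.png

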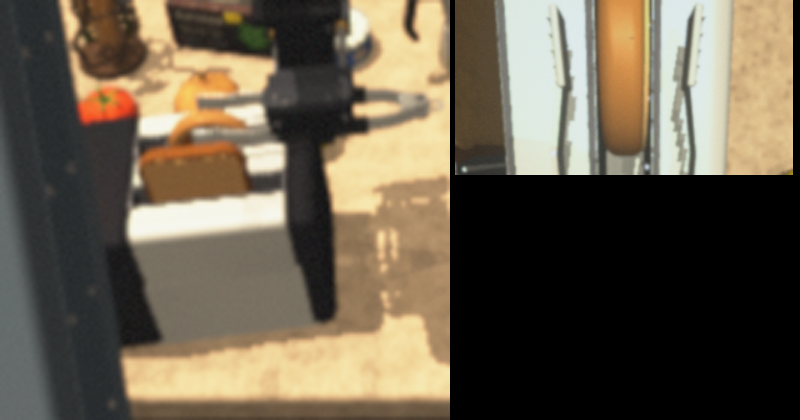

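The crop shows the muffin centred between the two tip plates. Closing.

Emit:
move_arm --series "0 0 0 0 0 0; 0 0 0 0 0 0; 0 0 0 0 0 0; 0 0 0 0 0 0; 0 0 0 0 0 0; 0 0 0 0 0 0; 0 0 0 0 0 0; 0 0 0 0 0 0" --jaw 0.35 --newtons 28

```text
time: 9.92
position: [0.5308, 0.145, 0.2076]
tool_rot: [0.653, 0.757, 0.0, 0.0]
ft_force: [-0.0, 0.7, -1.2]
grip_width: 0.0405
grip_force: 28.0
```

Width is 40.5 mm, so the tongs are on the muffin. Lifting slowly.

Emit:
move_arm --series "0 0 -5 0 0 0; 0 0 -12 0 0 0; 0 0 -20 0 0 0; 0 0 -30 0 0 0; 0 0 -40 0 0 0; 0 0 -50 0 0 0; 0 0 -60 0 0 0; 0 0 -70 0 0 0"

```text
time: 10.58
position: [0.5308, 0.145, 0.279]
tool_rot: [0.653, 0.757, 0.0, 0.0]
ft_force: [0.3, -0.3, -0.9]
grip_width: 0.0408
grip_force: 28.0
```

Emit:
move_arm --series "0 0 -10 0 0 0; 0 0 -20 0 0 0; 0 0 -30 0 0 0; 0 0 -40 0 0 0; 0 0 -50 0 0 0; 0 0 -55 0 0 0; 0 0 -55 0 0 0; 0 0 -55 0 0 0"

```text
time: 11.25
position: [0.5307, 0.145, 0.3327]
tool_rot: [0.653, 0.757, 0.0, 0.0]
ft_force: [0.2, -0.7, -1.4]
grip_width: 0.0404
grip_force: 28.0
```

```bash
python3 - <<'E'
from h import *
np.set_printoptions(precision=4,suppress=True)
o=robot.get_obs();print(o['time'],o['q'],o['position'],o['grip_width'],o['grip_force'],R.from_quat(o['tool_rot']).as_euler('ZYX',degrees=True))
s=robot.camera('scene')
for t in('tongs_tips','muffin','toast','plate'):print(t,robot.tip_of(s,t)[:1])
c=robot.camera('wrist');cv2.imwrite('pics/m7.png',np.hstack([cv2.resize(c['img'],(400,250)),cv2.resize(s['img'],(400,250))])[:,:,::-1])
E
```

```text
11.25 [ 0.0636  0.3316  1.5079 -0.      1.3018 -0.0837] [0.5307 0.145  0.3327] 0.040437742160338484 27.999635841697454 [ 98.4385   0.0025 179.9891]
tongs_tips [{'xyz': [0.5318, 0.2531, 0.3213], 'p': 0.65}]
muffin [{'xyz': [0.5214, 0.2467, 0.2938], 'p': 0.95}]
toast [{'xyz': [0.4488, 0.246, 0.1336], 'p': 0.74}]
plate [{'xyz': [0.5444, -0.3225, -0.0025], 'p': 0.61}]
```

View pics/m7.png

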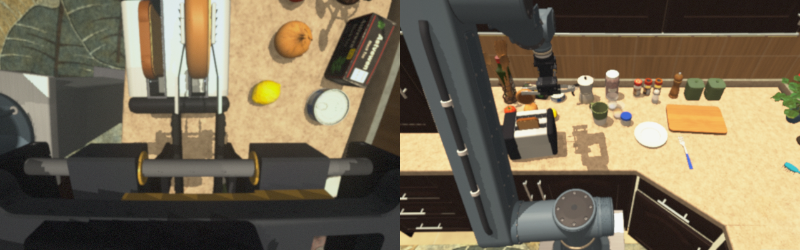

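The views show the muffin clear of its slot between the tips, and the toast still standing. Carrying it to the plate.

Emit:
move_arm --series "-8 -1 0 0 0 0; -24 -2 0 0 0 0; -48 -5 0 0 0 0; -74 -8 0 0 0 0; -100 -10 0 0 0 0; -126 -13 0 0 0 0; -152 -16 0 0 0 0; -178 -19 0 0 0 0"

```text
time: 12.22
position: [0.5378, -0.0357, 0.3325]
tool_rot: [0.653, 0.757, -0.0, 0.0]
ft_force: [-0.1, -0.6, -1.0]
grip_width: 0.0407
grip_force: 28.0
```

Emit:
move_arm --series "-26 -3 0 0 0 0; -52 -5 0 0 0 0; -78 -8 0 0 0 0; -104 -11 0 0 0 0; -130 -13 0 0 0 0; -156 -16 0 0 0 0; -182 -19 0 0 0 0; -208 -22 0 0 0 0"

```text
time: 12.88
position: [0.5463, -0.2447, 0.3323]
tool_rot: [0.653, 0.757, -0.0, -0.0]
ft_force: [0.6, 0.8, -2.0]
grip_width: 0.0406
grip_force: 28.0
```

Emit:
move_arm --series "-26 -3 0 0 0 0; -52 -5 0 0 0 0; -78 -8 0 0 0 0; -104 -10 0 0 0 0; -130 -13 0 0 0 0; -156 -15 0 0 0 0; -174 -17 0 0 0 0; -183 -18 0 0 0 0"

```text
time: 13.55
position: [0.5549, -0.4299, 0.3316]
tool_rot: [0.654, 0.756, -0.001, 0.0]
ft_force: [0.9, 0.6, -2.2]
grip_width: 0.0406
grip_force: 28.0
```

Emit:
move_arm --series "0 0 5 0 0 0; 0 0 18 0 0 0; 0 0 36 0 0 0; 0 0 54 0 0 0; 0 0 72 0 0 0; 0 0 90 0 0 0; 0 0 103 0 0 0; 0 0 110 0 0 0"

```text
time: 14.22
position: [0.5549, -0.4238, 0.2199]
tool_rot: [0.653, 0.758, 0.0, -0.003]
ft_force: [1.0, -0.1, -2.6]
grip_width: 0.0407
grip_force: 28.0
```

Emit:
move_arm --series "0 0 0 0 0 0; 0 0 0 0 0 0; 0 0 0 0 0 0; 0 0 0 0 0 0; 0 0 0 0 0 0; 0 0 0 0 0 0; 0 0 0 0 0 0; 0 0 0 0 0 0"

```text
time: 14.88
position: [0.5559, -0.4266, 0.2228]
tool_rot: [0.653, 0.757, -0.0, 0.0]
ft_force: [0.2, 0.1, -1.4]
grip_width: 0.041
grip_force: 28.0
```

```bash
python3 - <<'E'
from h import *
o=robot.get_obs();print(o['time'],o['position'],o['grip_width'],o['grip_force'],np.abs(o['joint_velocities']).max())
s=robot.camera('scene');t_=robot.camera('top')
for c in(s,t_):
  for t in('tongs_tips','muffin','plate','toast','fork'):print(t,robot.tip_of(c,t)[:1])
cv2.imwrite('pics/m8.png',np.hstack([cv2.resize(s['img'][120:300,300:520],(440,360)),cv2.resize(t_['img'][100:280,260:440],(360,360))])[:,:,::-1])
E
```

```text
14.8833 [ 0.55586543 -0.42659173  0.2228407 ] 0.04097315021663989 27.999619860202074 0.004331442322243148
tongs_tips []
muffin [{'xyz': [0.5436, -0.3262, 0.1824], 'p': 0.98}]
plate []
toast [{'xyz': [0.4505, 0.2487, 0.1321], 'p': 0.93}]
fork [{'xyz': [0.4428, -0.4856, 0.0031], 'p': 0.71}]
tongs_tips []
muffin []
plate [{'xyz': [0.5447, -0.3206, -0.002], 'p': 0.63}]
toast [{'xyz': [0.4789, 0.2477, 0.0013], 'p': 0.43}]
fork [{'xyz': [0.4431, -0.4816, 0.0011], 'p': 0.38}]
```

View pics/m8.png

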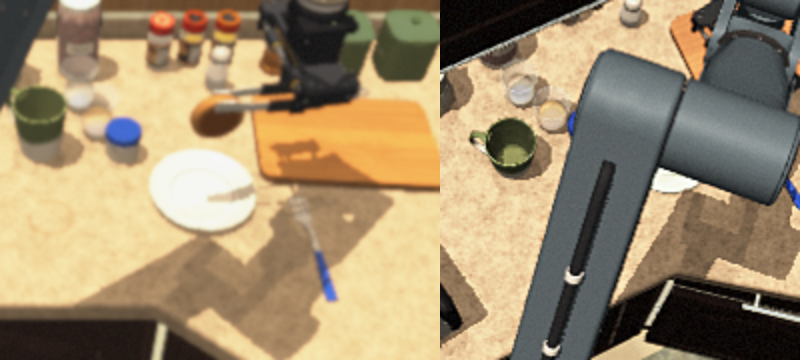

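The muffin is held at about (0.544, -0.326, 0.182), within 1 cm of the plate's middle, and it is steady. The toast is still in its slot, and the mug, tub and fork haven't moved. Handing in.

```bash
python3 -c "
from rig import robot
print(robot.hand_in())"
```

```text
the job is handed in; nothing more can be done
None
```

The job is handed in after about 15 s of robot time, with the muffin half held steady in the tongs about 18 cm above the worktop, within 1 cm of the plate's middle; the toast still stands in its slot, and the hand-in returned no verdict.

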